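Pack the battery and click the tool case shut

ROBOT

A 6-joint arm with a two-finger parallel gripper is mounted at the origin on the work surface. World frame = base frame: x ahead of the robot, y to its left, z up, the work surface at z = 0. Lengths are in mm, angles in rad, forces in N, time in s.
With the tool pointing down it reaches from about 350 to 875 mm from the base axis. Payload 4.2 kg.
Tool frame: the origin (TCP) lies at the very end of the fingers, on their centre line; the grasp point (between the pads) lies 19 mm behind it; z points along the fingers, y is the line along which they close (so a half turn about z gives the same grasp; the last joint's range is limited). The gripper opens to 85 mm and grips with 20 to 120 N. Pads are 22 mm wide; open, the fingers measure 114 mm over their backs; the gripper's body (76 mm by 85 mm) begins 54 mm behind the grasp point. The pads swing forward as they close: fully open they stand 13 mm farther back than shut.
Start: joints at [1.441, 0.385, 0.008, 0, -1.194, -0.259], TCP at [236.891, 578.344, 206.012] pointing down, gripper open.
Joint ranges: [-3.14, 3.14], [-1.21, 2.06], [-1.07, 1.41], [-3.16, 2.05], [-2.99, -0.16], [-3.1, 3.1]. Speed limits (rad/s): [2.79, 2.79, 3.14, 3.14, 3.14, 3.14].

INTERFACE

Orientations are given as a unit quaternion [x, y, z, w].
In Python, from bench import arm gives the robot as it stands.
- The arm moves only by the tool servo_tool, never from a script. Its argument "rows" is a list that holds one entry, the list of rows, each a list of 7 numbers: the finger opening in mm, from 0 to 85.4, then the shift along the tool's x, y, z in mm, then the turn, a rotation vector about the tool's x, y, z in rad. A call has 1 to 10 rows; each row is the pose to reach, as a shift and turn from the pose commanded when the call began, along the tool's axes at that moment; what a row does not reach only later rows make up. A row lasts 1/8 s, in which the tool goes at most 62.5 mm and 10.7 degrees, less where a joint would pass 70% of its speed; a pose out of reach is approached as far as the arm can. A call with a gripper value outside its range is refused whole. The fingers move at their own pace and stop on an object; the grip force is fixed at half the most. Time passes only in rows, so rows that repeat a pose let the fingers close. It gives the time, the measured TCP pose, the force, the opening and the grip force at its end, in the units of the state.
- arm.read_state(): the state, without advancing time (a new reading comes with each control period).
- arm.get_image(name): name is "side" or "top"; returns the picture (480x640x3 uint8, red, green, blue); there is no depth.
- arm.camera_params(name): a dict with "intrinsics" (3x3 intrinsics, pixels), "R" (3x3) and "t" (3): a world point X has camera coordinates R X + t. Camera axes: x right, y down, z forward; pixel columns grow to the right and rows downward; lengths in mm; the calibration is good to about 2 mm. A picture is of the moment at which its call begins. camera_params takes no time and is no camera call.
- arm.job_done(): hands the job in; it is judged then, once.
The state is a dict: "clock": time; "joints": joint angles; "joint_vel": joint speeds; "joint_efforts": joint torques, N m; "position": TCP position; "ee_rot": TCP orientation; "contact_force": force on the tool from outside, world axes, zero at the start; "wrist_torque": the same for the moment, N m; "gripper_width": finger opening in mm; "grasp_force": force on a finger pad.
Only numpy, scipy, OpenCV 4.12 (cv2) and the standard library are available. Lean on these libraries where they do the work, as an engineer would, in place of code of your own. Each camera call takes 0.05 s, during which the arm holds its last target. There are 200 camera calls.

TASK

Put the battery pack upright into its pocket in the open tool case, then swing the lid over and press the edge opposite the hinge down past its spring catch until it clicks and the lid stays shut by itself. Press gently: stop once it has clicked, because the catch bracket cracks if you lean hard on the lid. Leave the other things on the table where they are.

Things in the scene. Friction and masses are not known exactly. Their poses are not given: they have to be found in the camera images.
- case: red plastic tool case fixed to the table, 220 mm (its x) by 170 mm (its y), rim 56 mm high, walls 4 mm, open at the top. Origin: centre of its underside, z up. The lid's hinge runs along x on its +y side, the catch is in the middle of its -y side. Inside, a black tray (top 14 mm above the table) with a pocket; bits and sockets fixed on it, at most 26 mm above the table
- pocket (a point): centre of the floor of the tray's pocket, 4 mm above the table, axes as the case's. The pocket is 52 mm along x, 82 mm along y and 10 mm deep below the tray, with straight walls. The fixed bits and sockets are at least 75 mm away along x
- catch (a point): fixed point of the case, on its -y wall's outer face, 70 mm above the table; axes as the case's. From here a grey bracket 54 mm wide stands out 35 mm and carries the black sprung hook, 34 mm wide, its top about 92 mm above the table. The bracket sits in slotted holes: bracket and hook are up to 9 mm higher or lower from start to start, which is not measured
- lid (a joint): angle of the lid, rad: 0 level (shut, give or take 0.05 with the bracket's height), 1.57 upright. A spring holds it open at 1.5 to 1.8 and throws it up again if let go unlatched; swinging it takes 1 to 4 N at its edge
- lid_hinge (a point): middle of the hinge axis, at (0, 89, 70) mm in the case's frame; it does not move as the lid swings. Its axes turn with the lid: -y runs from the hinge along the lid to the free edge, z is the lid's outward normal (up when shut)
- lid_press (a point): place to press, on the lid's outer face (upper when shut), 158 mm from the hinge axis, mid width. The lid is a red plate 230 x 178 x 8 mm, outer face 4 mm off the hinge axis's plane; two 2 mm ribs 85 mm either side of the middle. A tongue 36 mm wide reaches 17 mm beyond its free edge. The hook clears this point by 28 mm; axes as lid_hinge
- tongue (a point): the steel bar, 6 mm thick, at the tip of the lid's tongue, 192 mm from the hinge axis; axes as lid_hinge. In the last 10 mm or so it wedges the hook outward, 8 rising to 20 N at lid_press. Then the hook snaps in over it, the force drops at once, and 2 mm further the bar meets a hard stop. Over 30 N on lid or case cracks the bracket. The catch holds till freed by hand
- battery: black plastic cordless-tool battery pack, a block 46 mm (its x) by 76 mm (its y) by 46 mm high, 0.38 kg give or take a third, standing on its underside on the table. Origin: centre of its underside, z up. Either way round fits the pocket
- coupling: white plastic pipe coupling, 60 mm wide, 50 mm tall, standing; a bystander. Origin: centre of underside
- wrench: steel wrench lying flat; a bystander. Origin: centre of underside
- spray: spray can 64 mm wide, 190 mm tall, standing; a bystander. Origin: centre of underside
- carton: closed cardboard box 120 x 90 x 70 mm; a bystander. Origin: centre of underside
- tape: black tape measure 70 x 35 x 65 mm, standing; a bystander. Origin: centre of underside
- driver: screwdriver lying flat; a bystander. Origin: centre of underside
- jar: clear jar with black cap, 70 mm wide, 80 mm tall, standing; a bystander. Origin: centre of underside
There are look-alikes about, which are no part of the job. Leave any blue or green look-alike of the battery alone.

How it is judged:
By the outcome, as a careful person would: the job done as asked, in the order asked, and still so for the second after the job is handed in, with the robot touching nothing.
It also fails if it takes over 61 s, if anything falls off the work surface, if the arm or the gripper's body presses on something with over 40 N, if the wrist force passes 120 N, or if a joint passes its speed limit or range.

## Working session

There is one attempt and no reset: what is moved stays moved. The work goes in short steps, Python scripts to look and compute and a tool call to move; the robot and the scene stay as the last step left them, time stands still between calls to the robot, and variables do not carry over. Pictures are saved under pics/ and viewed, at most 10 in all, crops included, and the job is handed in when it is done.

Besides the shell and the picture viewer there is one more tool, called after "Call:" as name([rows], argument=value, ...), one row to a line, values as JSON. servo_tool: Moves the arm, as the interface text tells. Its arguments: {"type":"object","properties":{"rows":{"type":"array"}},"required":["rows"]}

```bash
mkdir -p pics; python3 - <<'E'
from bench import arm
import cv2,numpy as np
for n in("side","top"):
    im=arm.get_image(n); cv2.imwrite(f"pics/{n}0.png",im[...,::-1]); p=arm.camera_params(n)
    print(n,np.round(p["intrinsics"],1).tolist(),np.round(p["R"],4).tolist(),np.round(p["t"],1).tolist(), (-np.array(p["R"]).T@p["t"]).round())
s=arm.read_state();print({k:np.round(v,3).tolist() for k,v in s.items()})
E
```

```text
side [[512.2, 0.0, 323.8], [0.0, 512.2, 240.8], [0.0, 0.0, 1.0]] [[0.7641, -0.6448, -0.021], [-0.3701, -0.4115, -0.8328], [0.5284, 0.6441, -0.5531]] [-432.9, 236.9, 1131.7] [-180. -911.  814.]
top [[527.9, 0.0, 314.8], [0.0, 527.9, 241.3], [0.0, 0.0, 1.0]] [[0.0125, -0.9999, -0.0093], [-0.9854, -0.0108, -0.1697], [0.1696, 0.0113, -0.9854]] [-27.2, 549.1, 1140.7] [ 348.  -34. 1217.]
{'clock': 0.1, 'joints': [1.441, 0.385, 0.007, -0.0, -1.194, -0.259], 'joint_vel': [0.0, -0.002, 0.003, 0.001, 0.0, -0.0], 'joint_efforts': [-0.0, -39.332, 18.893, 4.198, -0.003, 0.0], 'position': [236.669, 577.836, 205.034], 'ee_rot': [0.981, -0.193, -0.0, 0.001], 'contact_force': [0.785, -0.478, 0.482], 'wrist_torque': [0.018, 0.005, 0.051], 'grasp_force': 0.0, 'gripper_width': 85.327}
```

View pics/side0.png

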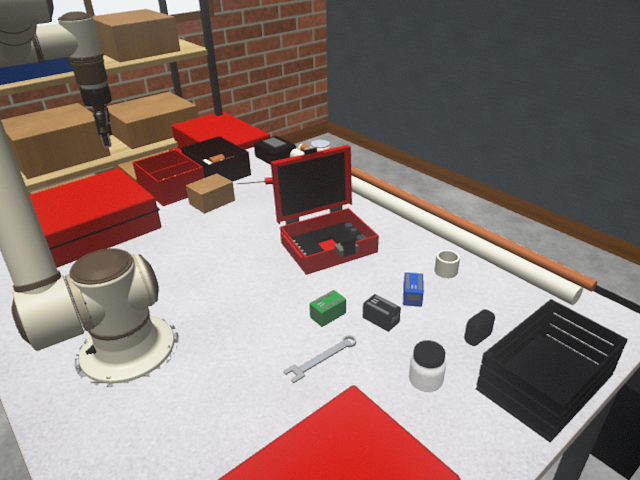

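View pics/top0.png

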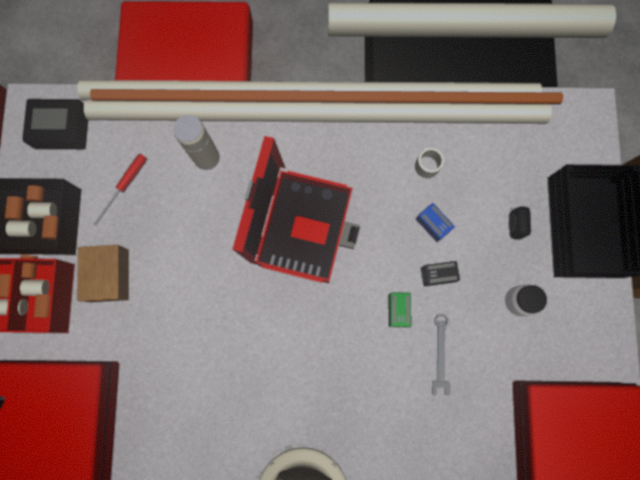

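The black pack is at top (440,273) / side (381,312). The blue one at top (435,222) and the green one at (400,310) are look-alikes, and the black object at (520,222) is the tape. The case is near top (303,225), with its hinge to the left (+y) and the catch to the right at (350,234). Next I'll confirm this in an enlarged crop.

```bash
python3 - <<'E'
import cv2,numpy as np
t=cv2.imread("pics/top0.png");s=cv2.imread("pics/side0.png")
def c(im,x,y,w,h):return cv2.resize(im[y:y+h,x:x+w],(400,300),interpolation=cv2.INTER_CUBIC)
g=np.vstack([np.hstack([c(t,400,243,80,60),c(s,341,282,80,60)]),np.hstack([c(t,225,130,160,160*3//4),c(s,250,142,160,160*3//4+15)])])
cv2.imwrite("pics/crop1.png",cv2.convertScaleAbs(g,alpha=1.3,beta=25))
E
```

```text
(no output)
```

View pics/crop1.png

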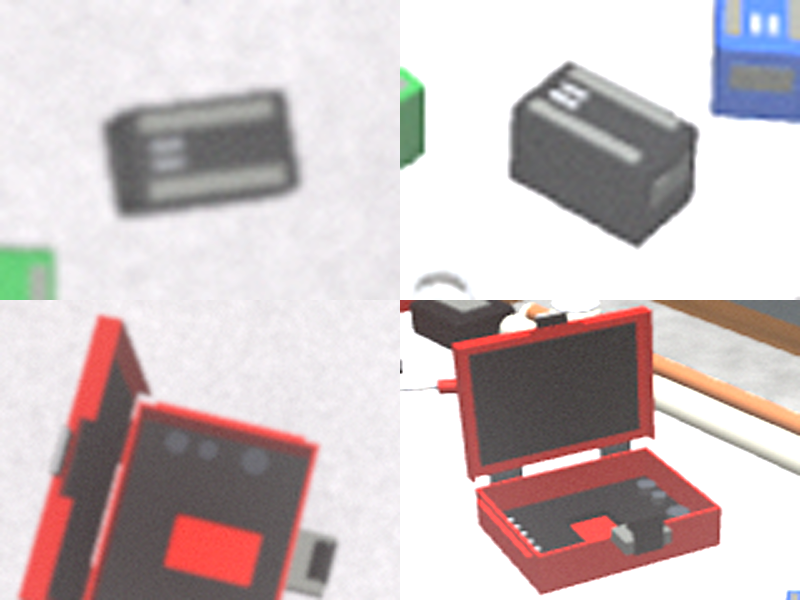

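Confirmed: the crop shows the black block with two grey rails, and it is the only black pack. The red pocket floor shows in the black tray, and the grey bracket with its hook is on the -y wall.

```bash
cat > h.py <<'E'
import cv2,numpy as np
from bench import arm
def ray(n,uv,z):
    p=arm.camera_params(n);R=np.array(p["R"]);t=np.array(p["t"]);K=np.array(p["intrinsics"])
    uv=np.atleast_2d(np.float64(uv));d=(R.T@np.linalg.inv(K)@np.c_[uv,np.ones(len(uv))].T).T
    c=-R.T@t;return c+d*((z-c[2])/d[:,2])[:,None]
def proj(n,X):
    p=arm.camera_params(n);q=(np.array(p["intrinsics"])@(np.array(p["R"])@np.atleast_2d(X).T+np.array(p["t"])[:,None])).T
    return q[:,:2]/q[:,2:]
def cont(mask,x,y):
    # subpixel-ish: upsample mask region, pick contour containing point
    cs=cv2.findContours(mask,cv2.RETR_LIST,cv2.CHAIN_APPROX_NONE)[0]
    cs=[c for c in cs if cv2.pointPolygonTest(c,(float(x),float(y)),False)>=0]
    return min(cs,key=cv2.contourArea)
def up(im,k=4): return cv2.resize(im,None,fx=k,fy=k,interpolation=cv2.INTER_CUBIC)
def pts(c,k=4): return (c[:,0]+.5)/k-.5
def edges(P,ang):
    "extents of points P along ang and its left normal, robust"
    a=np.array([np.cos(ang),np.sin(ang)]);b=np.array([-a[1],a[0]])
    return a,b,[np.percentile(P[:,:2]@v,q) for v in(a,b) for q in(3,97)]
def rect(n,p,zn,zf,guess_min):
    "near edges seen at height zn, far edges at zf (relative to the camera's foot)"
    mid=(zn+zf)/2;P=ray(n,p,mid)[:,:2]
    r=cv2.minAreaRect(P.astype(np.float32));b=cv2.boxPoints(r);e=[b[1]-b[0],b[2]-b[1]];l=max(e,key=np.linalg.norm)
    ang=np.arctan2(l[1],l[0])%np.pi
    cam=ray(n,[[0,0]],10000)[0]*0;q=arm.camera_params(n);C=-np.array(q["R"]).T@np.array(q["t"])
    a,bb,_=edges(P,ang);out=[];
    for v in(a,bb):
        s=1 if (P.mean(0)-C[:2])@v>0 else -1
        far=np.percentile(ray(n,p,zf)[:,:2]@v*s,98);near=np.percentile(ray(n,p,zn)[:,:2]@v*s,2)
        out.append((s*(far+near)/2,far-near))
    cen=out[0][0]*a+out[1][0]*bb
    return cen,ang,[o[1] for o in out],r[1]
E
python3 - <<'E'
from h import *
t=up(cv2.imread("pics/top0.png")).astype(int)
B,G,R=t[...,0],t[...,1],t[...,2]
red=((R>110)&(G<80)).astype(np.uint8)
c=cont(red,309*4,230*4);p=pts(c);print("pocket",rect("top",p,14,4,0))
dark=(t.max(2)<125).astype(np.uint8); dark=cv2.morphologyEx(dark,cv2.MORPH_CLOSE,np.ones((25,25)))
c=cont(dark,440*4,273*4);p=pts(c);print("battery",rect("top",p,0,46,0),p.min(0),p.max(0))
# rim: far corners
print("rim",ray("top",[[351.8,188.8],[283,172]],56))
print("rim side px predicted",proj("side",ray("top",[[351.8,188.8],[283,172]],56)))
# battery check in side view
s=up(cv2.imread("pics/side0.png")).astype(int)
E
```

```text
pocket (array([583.11312603,  -8.2767953 ]), np.float32(1.3334743), [np.float64(83.7117627272395), np.float64(53.727623970951754)], (83.45254516601562, 52.20194625854492))
battery (array([ 482.52840091, -303.96087687]), np.float32(1.7147082), [np.float64(74.79726647119617), np.float64(46.23773427393479)], (50.37487030029297, 86.45365905761719)) [420.125 260.375] [459.625 286.125]
rim [[ 669.50177049 -103.34531012   56.        ]
 [ 707.56765492   53.76099962   56.        ]]
rim side px predicted [[377.01724107 235.28374559]
 [348.23360444 209.00348338]]
```

```bash
cat >> h.py <<'E'
from scipy.spatial.transform import Rotation as Ro
def go(xyz,yang,tilt=None):
    "shift and turn in tool axes to reach TCP xyz, pointing down, with tool y at world angle yang (mod pi)"
    s=arm.read_state();R=Ro.from_quat(s["ee_rot"])
    best=None
    for k in(0,1):
        y=np.array([np.cos(yang+k*np.pi),np.sin(yang+k*np.pi),0]);z=np.array([0,0,-1.]);x=np.cross(y,z)
        rv=(R.inv()*Ro.from_matrix(np.c_[x,y,z])).as_rotvec()
        if best is None or np.linalg.norm(rv)<np.linalg.norm(best):best=rv
    d=R.inv().apply(np.array(xyz)-s["position"])
    print("shift",d.round(1),"turn",best.round(3),"| pos",np.round(s["position"],1),"F",np.round(s["contact_force"],1),"w",round(s["gripper_width"],1),"grip",round(s["grasp_force"],1),"t",round(s["clock"],2),"j",np.round(s["joints"],2))
E
python3 -c "
from h import *
go([482.5,-304,110],0.144)"
```

```text
shift [561.8 722.6  96.5] turn [ 2.000e-03 -1.000e-03  1.038e+00] | pos [236.7 577.8 205. ] F [ 0.8 -0.5  0.5] w 85.3 grip 0.0 t 0.1 j [ 1.44  0.39  0.01 -0.   -1.19 -0.26]
```

Call:
servo_tool([
  [[85,561.8,722.6,0,0,0,1.038],[85,561.8,722.6,0,0,0,1.038],[85,561.8,722.6,0,0,0,1.038],[85,561.8,722.6,0,0,0,1.038],[85,561.8,722.6,0,0,0,1.038],[85,561.8,722.6,0,0,0,1.038],[85,561.8,722.6,0,0,0,1.038],[85,561.8,722.6,0,0,0,1.038],[85,561.8,722.6,0,0,0,1.038],[85,561.8,722.6,0,0,0,1.038]],
])

```text
clock: 1.35
position: [404.9, -25.6, 206.2]
ee_rot: [0.756, -0.654, 0.0, -0.0]
contact_force: [0.8, 0.8, 0.3]
gripper_width: 84.9
grasp_force: 0.0
```

```bash
python3 -c "
from h import *
go([482.5,-304,80],0.144)"
```

```text
shift [286.7 -36.6 126.1] turn [-0.001  0.     0.001] | pos [404.9 -25.6 206.2] F [0.8 0.8 0.3] w 84.9 grip 0.0 t 1.35 j [ 0.34 -0.   -0.49 -0.   -1.09 -0.2 ]
```

Call:
servo_tool([
  [[85,60,-8,0,0,0,0],[85,120,-15,0,0,0,0],[85,180,-23,0,0,0,0],[85,240,-30,40,0,0,0],[85,280,-36.6,90,0,0,0],[85,286.7,-36.6,126,0,0,0],[85,286.7,-36.6,126,0,0,0]],
])

```text
clock: 2.22
position: [478.9, -302.0, 75.7]
ee_rot: [0.755, -0.655, -0.005, 0.002]
contact_force: [0.5, 0.0, 0.0]
gripper_width: 84.8
grasp_force: 0.0
```

```bash
python3 - <<'E'
from h import *
go([482.5,-304,14],0.144)
im=arm.get_image("side");cv2.imwrite("pics/s1.png",up(im[200:380,290:490],4)[...,::-1])
E
```

```text
shift [ 2.8 -3.8 61.7] turn [ 0.009  0.005 -0.003] | pos [ 478.9 -302.    75.7] F [0.5 0.  0. ] w 84.8 grip 0.0 t 2.23 j [-0.28  0.42 -0.3  -0.   -0.86  0.42]
```

View pics/s1.png

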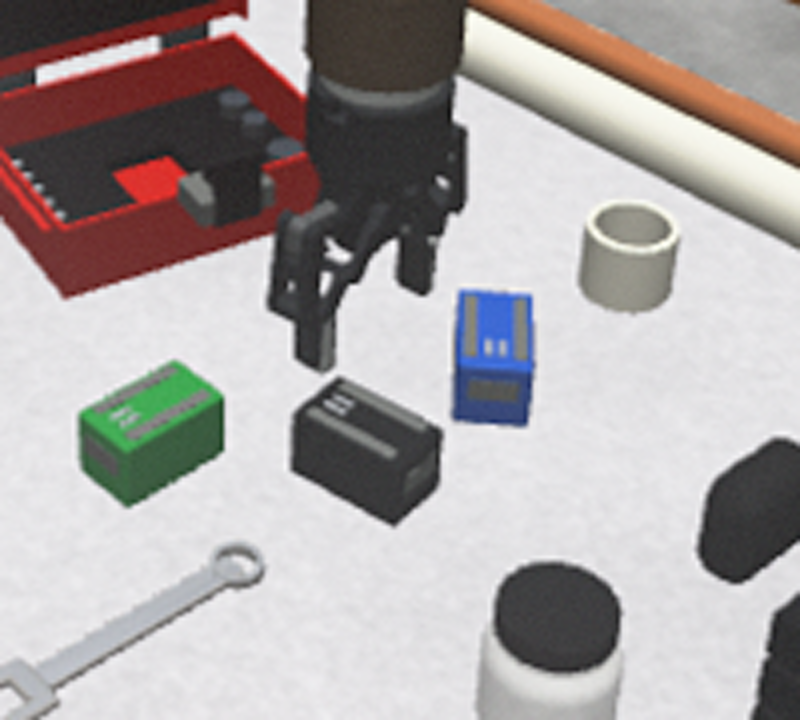

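The picture shows the open fingers at (370,291) and (394,273), straddling the black pack's axis at about 30 mm above it. The blue and green packs are clear. I'll descend with a narrower opening.

Call:
servo_tool([
  [[68,2.8,-3.8,0,0.009,0.005,-0.003],[68,2.8,-3.8,20,0.009,0.005,-0.003],[68,2.8,-3.8,40,0.009,0.005,-0.003],[68,2.8,-3.8,55,0.009,0.005,-0.003],[68,2.8,-3.8,61.7,0.009,0.005,-0.003],[68,2.8,-3.8,61.7,0.009,0.005,-0.003],[68,2.8,-3.8,61.7,0.009,0.005,-0.003]],
])

```text
clock: 3.15
position: [487.0, -304.6, 19.1]
ee_rot: [0.757, -0.653, 0.006, -0.002]
contact_force: [-0.4, 1.0, 0.0]
gripper_width: 68.0
grasp_force: 0.0
```

```bash
python3 - <<'E'
from h import *
go([482.5,-304,13],0.144)
E
```

```text
shift [-1.3  4.4  6. ] turn [-0.01  -0.006  0.003] | pos [ 487.  -304.6   19.1] F [-0.4  1.   0. ] w 68.0 grip 0.0 t 3.15 j [-0.28  0.49 -0.35  0.   -0.71  0.42]
```

Call:
servo_tool([
  [[68,-1.3,4.4,6,-0.01,-0.006,0.003],[68,-1.3,4.4,6,-0.01,-0.006,0.003],[68,-1.3,4.4,6,-0.01,-0.006,0.003],[40,-1.3,4.4,6,-0.01,-0.006,0.003],[40,-1.3,4.4,6,-0.01,-0.006,0.003],[40,-1.3,4.4,6,-0.01,-0.006,0.003],[40,-1.3,4.4,6,-0.01,-0.006,0.003]],
])

```text
clock: 4.03
position: [482.6, -304.0, 13.0]
ee_rot: [0.756, -0.654, 0.0, -0.0]
contact_force: [0.1, 1.0, 6.1]
gripper_width: 43.7
grasp_force: 61.7
```

```bash
python3 - <<'E'
from h import *
go([482.5,-304,13],0.144)
E
```

```text
shift [0.  0.1 0. ] turn [-0.  0.  0.] | pos [ 482.6 -304.    13. ] F [0.1 1.  6.1] w 43.7 grip 61.7 t 4.03 j [-0.28  0.5  -0.36 -0.   -0.71  0.42]
```

Call:
servo_tool([
  [[40,0,0,25,0,0,0],[40,0,0,0,0,0,0]],
])

```text
clock: 4.28
position: [480.8, -303.8, 13.5]
ee_rot: [0.756, -0.655, -0.001, 0.0]
contact_force: [-0.3, 0.2, -6.5]
gripper_width: 43.9
grasp_force: 107.1
```

```bash
python3 - <<'E'
from h import *
go([583.1,-8.3,150],-0.237)
E
```

```text
shift [-278.1 -143.2 -136.3] turn [0.002 0.001 0.38 ] | pos [ 480.8 -303.8   13.5] F [-0.3  0.2 -6.5] w 43.9 grip 107.1 t 4.28 j [-0.28  0.5  -0.36 -0.   -0.71  0.42]
```

That lift had the wrong sign: tool z points down, so it pushed briefly toward the table before I cancelled it. I'll lift properly and check the grasp.

Call:
servo_tool([
  [[40,0,0,-15,0,0,0],[40,0,0,-40,0,0,0],[40,0,0,-80,0,0,0],[40,0,0,-120,0,0,0],[40,0,0,-137,0,0,0],[40,0,0,-137,0,0,0],[40,0,0,-137,0,0,0]],
])

```text
clock: 5.15
position: [480.6, -303.1, 146.8]
ee_rot: [0.756, -0.655, -0.003, 0.001]
contact_force: [-0.2, -0.5, -4.3]
gripper_width: 44.2
grasp_force: 107.3
```

```bash
python3 - <<'E'
from h import *
go([583.1,-8.3,150],-0.237)
im=arm.get_image("side");cv2.imwrite("pics/s2.png",up(im[160:340,290:490],4)[...,::-1])
E
```

```text
shift [-277.1 -143.5   -2.8] turn [0.005 0.003 0.38 ] | pos [ 480.6 -303.1  146.8] F [-0.2 -0.5 -4.3] w 44.2 grip 107.3 t 5.15 j [-0.28  0.34 -0.21 -0.   -1.02  0.42]
```

View pics/s2.png

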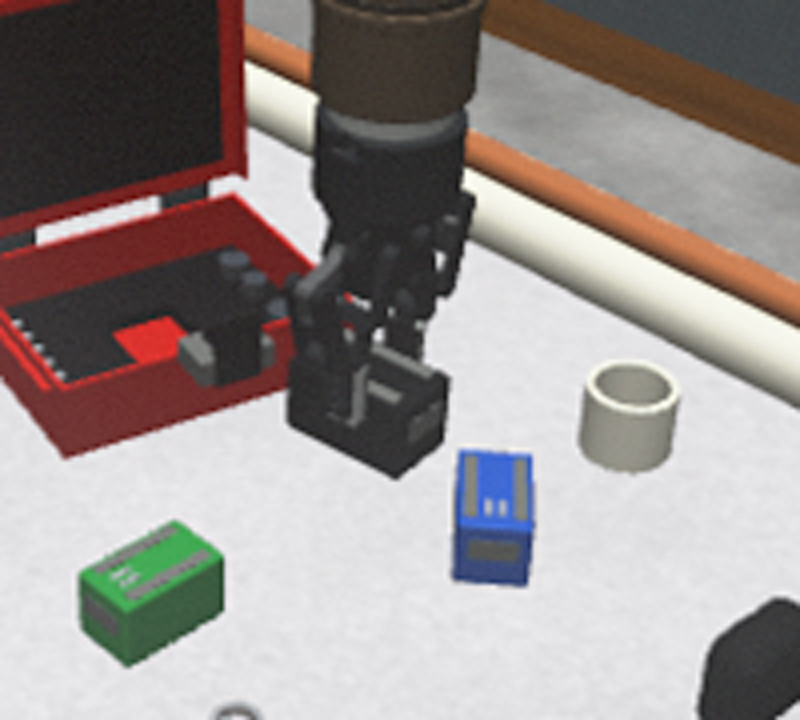

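The pack is held level between the fingers, with bottom corners at (362,266), (389,279.5) and (400,271) in the full picture. I'll check the in-hand offset from these.

```bash
python3 - <<'E'
from h import *
s=arm.read_state();p=np.array(s["position"])
for z in (128,134,140):
    C=ray("side",[[362,266.3],[388.8,279.5],[400,271.3]],z)
    d=[np.linalg.norm(C[0]-C[1]),np.linalg.norm(C[2]-C[1])]
    v=C[0]-C[1];print(z,np.round(d,1),"diag mid",((C[0]+C[2])/2-p).round(1),np.arctan2(v[1],v[0]).round(3))
E
```

```text
128 [74.  39.9] diag mid [ 17.2  20.6 -18.9] 1.706
134 [73.4 39.6] diag mid [ 11.3  15.1 -12.9] 1.706
140 [72.7 39.2] diag mid [ 5.3  9.6 -6.9] 1.706
```

Side-view geometry only fits if the pack's underside is about level with the TCP: the dip slid the fingers about 12 mm down the pack. The fingers would then hit the tray, so I'll set the pack back down and regrasp higher.

Call:
servo_tool([
  [[40,0,0,40,0,0,0],[40,0,0,80,0,0,0],[40,0,0,115,0,0,0],[40,0,0,130,0,0,0],[40,0,0,138,0,0,0],[40,0,0,140,0,0,0],[40,0,0,140,0,0,0]],
])

```text
clock: 6.08
position: [482.7, -304.1, 10.3]
ee_rot: [0.756, -0.654, 0.0, -0.0]
contact_force: [0.1, 0.1, -4.5]
gripper_width: 43.8
grasp_force: 106.9
```

```bash
python3 - <<'E'
from h import *
go([482.5,-304,4],0.144)
E
```

```text
shift [-0.1  0.2  6.3] turn [-0.001 -0.     0.   ] | pos [ 482.7 -304.1   10.3] F [ 0.1  0.1 -4.5] w 43.8 grip 106.9 t 6.08 j [-0.28  0.51 -0.36 -0.   -0.7   0.42]
```

Call:
servo_tool([
  [[40,0,0,3,0,0,0],[40,0,0,6,0,0,0],[40,0,0,7,0,0,0],[40,0,0,7,0,0,0]],
])

```text
clock: 6.58
position: [481.8, -303.8, 2.2]
ee_rot: [0.756, -0.654, -0.001, 0.0]
contact_force: [-0.2, -0.4, -4.7]
gripper_width: 44.2
grasp_force: 106.9
```

Call:
servo_tool([
  [[40,0,0,1,0,0,0],[40,0,0,2,0,0,0],[40,0,0,2,0,0,0]],
])

```text
clock: 6.95
position: [481.9, -303.7, 0.3]
ee_rot: [0.756, -0.654, -0.001, 0.0]
contact_force: [-0.3, 0.1, -3.8]
gripper_width: 43.8
grasp_force: 107.4
```

Call:
servo_tool([
  [[68,0,0,-1,0,0,0],[68,0,0,-2,0,0,0],[68,0,0,-3,0,0,0],[68,0,0,-3,0,0,0],[68,0,0,-10,0,0,0],[68,0,0,-14,0,0,0],[68,0,0,-15,0,0,0],[68,0,0,-15,0,0,0]],
])

```text
clock: 7.95
position: [481.9, -303.8, 15.4]
ee_rot: [0.756, -0.654, -0.001, -0.0]
contact_force: [0.3, 0.4, -0.4]
gripper_width: 67.9
grasp_force: 0.0
```

```bash
python3 - <<'E'
from h import *
im=arm.get_image("side");cv2.imwrite("pics/s3.png",up(im[200:380,290:490],4)[...,::-1])
go([482.5,-304,14],0.144)
E
```

```text
shift [ 0.4 -0.7  1.2] turn [ 0.001  0.001 -0.   ] | pos [ 481.8 -303.7   15.2] F [-0.8 -0.3  0.4] w 68.4 grip 0.0 t 8.0 j [-0.28  0.5  -0.36 -0.   -0.72  0.42]
```

View pics/s3.png

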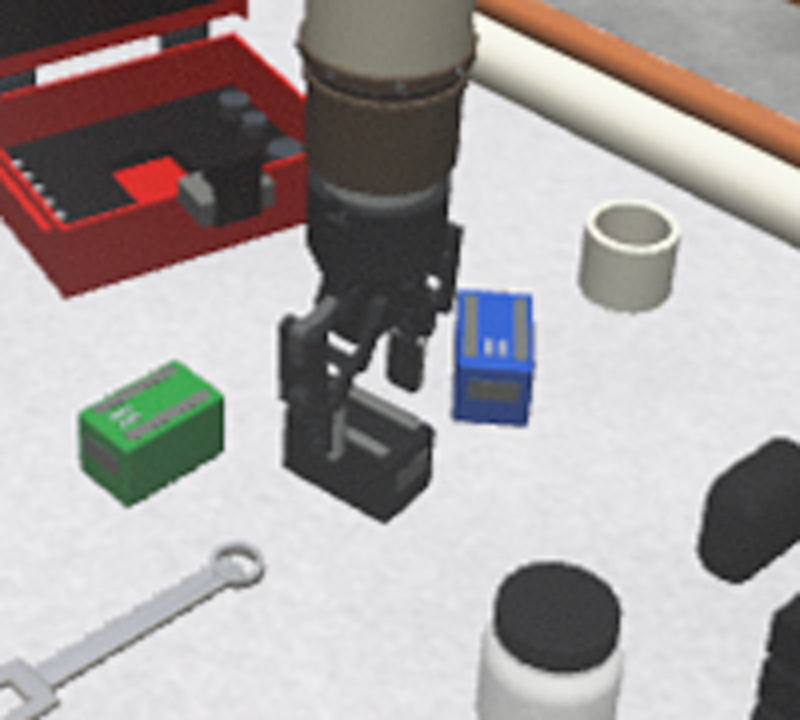

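The pack stands upright again, with bottom corners at (360.8,316.8), (386.3,330.5) and (397.5,321.8). The look-alikes have not moved.

```bash
python3 - <<'E'
from h import *
o=np.array([290,200])
for nm,c in(("before",[[292,472],[395,524],[440,490]]),("now",[[283,467],[385,522],[430,487]])):
    C=ray("side",np.array(c)/4+o,0)
    print(nm,np.linalg.norm(C[0]-C[1]).round(1),np.linalg.norm(C[2]-C[1]).round(1),((C[0]+C[2])/2).round(1),np.arctan2(*(C[0]-C[1])[[1,0]]).round(3))
im=up(arm.get_image("top")[...,::-1]).astype(int)
d=(im.max(2)<125).astype(np.uint8);cv2.imwrite("/tmp/x.png",d*255)
E
```

```text
before 71.1 39.7 [ 482.7 -306.6   -0. ] 1.762
now 72.5 40.4 [ 481.  -300.5    0. ] 1.729
```

I want a cleaner fix on the pack, so I'll raise the arm, step aside and use the top camera.

Call:
servo_tool([
  [[68,0,0,-40,0,0,0],[68,0,0,-90,0,0,0],[68,-50,-7,-110,0,0,0],[68,-110,-16,-110,0,0,0],[68,-170,-25,-110,0,0,0],[68,-198,-29,-110,0,0,0],[68,-198,-29,-110,0,0,0],[68,-198,-29,-110,0,0,0]],
])

```text
clock: 9.05
position: [482.3, -104.1, 125.4]
ee_rot: [0.756, -0.654, -0.001, 0.0]
contact_force: [-0.4, 0.1, 0.3]
gripper_width: 68.1
grasp_force: 0.0
```

```bash
python3 - <<'E'
from h import *
im=arm.get_image("top")[...,::-1];cv2.imwrite("pics/t4.png",im)
t=up(im).astype(int)
for th in(115,125,135):
    d=(t.max(2)<th).astype(np.uint8);d=cv2.morphologyEx(d,cv2.MORPH_CLOSE,np.ones((25,25)))
    c=cont(d,440*4,273*4);p=pts(c);print(rect("top",p,0,46,0),p.min(0),p.max(0))
go([482.5,-304,60],0.144)
E
```

```text
(array([ 480.31633996, -299.46654576]), np.float32(1.7070456), [np.float64(73.83771704080186), np.float64(45.03212908351583)], (49.00754928588867, 85.1619873046875)) [418.375 261.625] [457.375 286.625]
(array([ 480.31941735, -299.4406103 ]), np.float32(1.7065564), [np.float64(74.84587829701968), np.float64(46.04126191611937)], (49.99734115600586, 86.14111328125)) [418.125 261.375] [457.625 286.875]
(array([ 480.42094948, -299.47201507]), np.float32(1.7096776), [np.float64(75.95596777803019), np.float64(47.19918865654114)], (51.31125259399414, 87.27618408203125)) [417.875 261.125] [457.875 287.125]
shift [197.6  28.1  65.2] turn [ 0.001  0.001 -0.001] | pos [ 482.2 -104.4  125.3] F [ 0.6 -0.   0.2] w 67.7 grip 0.0 t 9.1 j [ 0.12  0.24 -0.42 -0.   -0.91  0.03]
```

```bash
python3 - <<'E'
from h import *
go([481,-299.5,60],0.139)
E
```

```text
shift [192.9  28.9  65.2] turn [0.001 0.001 0.004] | pos [ 482.2 -104.4  125.3] F [ 0.6 -0.   0.2] w 67.7 grip 0.0 t 9.1 j [ 0.12  0.24 -0.42 -0.   -0.91  0.03]
```

Call:
servo_tool([
  [[68,60,9,0,0,0,0.004],[68,120,18,0,0,0,0.004],[68,170,26,10,0,0,0.004],[68,192.9,28.9,40,0,0,0.004],[68,192.9,28.9,50,0,0,0.004],[68,192.9,28.9,65,0,0,0.004],[68,192.9,28.9,85,0,0,0.004],[68,192.9,28.9,105,0,0,0.004],[68,192.9,28.9,110.5,0,0,0.004],[68,192.9,28.9,110.5,0,0,0.004]],
])

```text
clock: 10.35
position: [481.6, -298.3, 15.0]
ee_rot: [0.755, -0.656, -0.001, 0.0]
contact_force: [-0.1, -0.4, 0.9]
gripper_width: 67.7
grasp_force: 0.0
```

Call:
servo_tool([
  [[68,0,0,0,0,0,0],[40,0,0,0,0,0,0],[40,0,0,0,0,0,0],[40,0,0,0,0,0,0],[40,0,0,0,0,0,0]],
])

```text
clock: 10.98
position: [481.5, -298.9, 16.1]
ee_rot: [0.755, -0.656, -0.0, -0.0]
contact_force: [-1.2, 1.0, 4.1]
gripper_width: 42.8
grasp_force: 60.1
```

Call:
servo_tool([
  [[40,0,0,-15,0,0,0],[40,0,0,-40,0,0,0],[40,0,0,-80,0,0,0],[40,0,0,-120,0,0,0],[40,0,0,-136,0,0,0],[40,0,0,-136,0,0,0],[40,0,0,-136,0,0,0],[40,0,0,-136,0,0,0]],
])

```text
clock: 11.98
position: [480.4, -298.4, 148.8]
ee_rot: [0.755, -0.656, -0.003, 0.001]
contact_force: [0.5, -0.1, -4.2]
gripper_width: 42.7
grasp_force: 61.9
```

```bash
python3 - <<'E'
from h import *
go([583.1,-8.3,150],-0.237)
E
```

```text
shift [-272.9 -142.1   -1. ] turn [0.005 0.002 0.377] | pos [ 480.4 -298.4  148.8] F [ 0.5 -0.1 -4.2] w 42.7 grip 61.9 t 11.97 j [-0.27  0.34 -0.22 -0.   -1.02  0.41]
```

Call:
servo_tool([
  [[40,-35,-18,-5,0,0,0.05],[40,-75,-39,-5,0,0,0.1],[40,-115,-60,-5,0,0,0.16],[40,-155,-81,-5,0,0,0.22],[40,-195,-102,-5,0,0,0.28],[40,-230,-120,-5,0,0,0.33],[40,-258,-134,-5,0,0,0.36],[40,-272.9,-142.1,-5,0.005,0.002,0.377],[40,-272.9,-142.1,-5,0.005,0.002,0.377],[40,-272.9,-142.1,-5,0.005,0.002,0.377]],
])

```text
clock: 13.22
position: [583.4, -9.1, 155.0]
ee_rot: [-0.619, 0.786, -0.001, 0.0]
contact_force: [-0.0, -0.3, -4.6]
gripper_width: 42.9
grasp_force: 62.0
```

Call:
servo_tool([
  [[40,0,0,0,0,0,0],[40,0,0,0,0,0,0],[40,0,0,0,0,0,0]],
])

```text
clock: 13.6
position: [584.0, -9.1, 156.0]
ee_rot: [-0.618, 0.786, -0.002, 0.001]
contact_force: [-0.1, 0.9, -4.3]
gripper_width: 43.2
grasp_force: 62.0
```

```bash
python3 - <<'E'
from h import *
go([583.3,-7.8,70],-0.237)
im=arm.get_image("side");cv2.imwrite("pics/s5.png",up(im[140:290,240:440],4)[...,::-1])
E
```

```text
shift [-1.2  1.3 86. ] turn [-0.004 -0.    -0.001] | pos [584.   -9.1 156. ] F [-0.1  0.9 -4.3] w 43.2 grip 62.0 t 13.6 j [ 0.26  0.35 -0.17  0.   -1.04 -0.5 ]
```

View pics/s5.png

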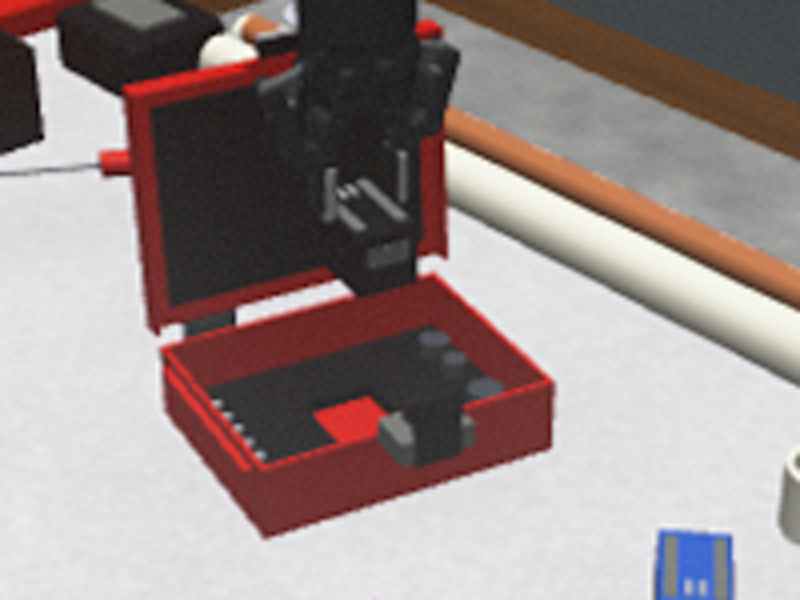

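The pack hangs over the case, clear of the lid, and the red pocket floor is visible at about (327,245). I'll descend above the tray first.

Call:
servo_tool([
  [[40,-1.2,1,20,-0.004,0,0],[40,-1.2,1,50,-0.004,0,0],[40,-1.2,1,80,-0.004,0,0],[40,-1.2,1,100,-0.004,0,0],[40,-1.2,1,112,-0.004,0,0],[40,-1.2,1,118,-0.004,0,0],[40,-1.2,1,118,-0.004,0,0],[40,-1.2,1,118,-0.004,0,0],[40,-1.2,1,118,-0.004,0,0]],
])

```text
clock: 14.78
position: [584.3, -7.4, 38.7]
ee_rot: [-0.619, 0.786, -0.0, 0.0]
contact_force: [0.2, -0.4, -4.9]
gripper_width: 43.0
grasp_force: 62.0
```

```bash
python3 - <<'E'
from h import *
go([583.7,-7.8,22],-0.237)
E
```

```text
shift [ 0.5  0.5 16.7] turn [-0.001  0.     0.   ] | pos [584.3  -7.4  38.7] F [ 0.2 -0.4 -4.9] w 43.0 grip 62.0 t 14.78 j [ 0.26  0.49 -0.3   0.   -0.78 -0.5 ]
```

Call:
servo_tool([
  [[40,0.5,0.5,3,0,0,0],[40,0.5,0.5,6,0,0,0],[40,0.5,0.5,8,0,0,0],[40,0.5,0.5,10,0,0,0],[40,0.5,0.5,12,0,0,0],[40,0.5,0.5,12,0,0,0],[40,0.5,0.5,12,0,0,0]],
])

```text
clock: 15.65
position: [583.2, -7.9, 25.9]
ee_rot: [-0.619, 0.786, -0.0, -0.0]
contact_force: [0.0, 0.4, -4.2]
gripper_width: 42.9
grasp_force: 62.0
```

Call:
servo_tool([
  [[40,0,0,1.5,0,0,0],[40,0,0,3,0,0,0],[40,0,0,4,0,0,0],[40,0,0,5,0,0,0],[40,0,0,5,0,0,0]],
])

```text
clock: 16.27
position: [583.1, -7.9, 20.8]
ee_rot: [-0.619, 0.786, -0.0, -0.0]
contact_force: [0.7, -0.8, -4.4]
gripper_width: 43.0
grasp_force: 62.0
```

Call:
servo_tool([
  [[40,0,0,1,0,0,0],[40,0,0,1,0,0,0],[62,0,0,1,0,0,0],[62,0,0,1,0,0,0],[62,0,0,1,0,0,0],[62,0,0,0,0,0,0]],
])

```text
clock: 17.02
position: [583.3, -7.9, 21.1]
ee_rot: [-0.619, 0.786, -0.0, -0.0]
contact_force: [0.1, 0.1, -0.1]
gripper_width: 62.1
grasp_force: 0.0
```

Call:
servo_tool([
  [[62,0,0,-10,0,0,0],[62,0,0,-25,0,0,0],[62,0,0,-60,0,0,0],[62,0,0,-110,0,0,0],[62,0,0,-140,0,0,0],[62,0,0,-140,0,0,0]],
])

```text
clock: 17.77
position: [585.3, -7.5, 165.5]
ee_rot: [-0.619, 0.786, -0.002, 0.004]
contact_force: [0.0, -0.5, -0.8]
gripper_width: 62.1
grasp_force: 0.0
```

```bash
python3 - <<'E'
from h import *
im=arm.get_image("side");cv2.imwrite("pics/s6.png",up(im[80:280,230:430],3)[...,::-1])
go([500,-150,260],-0.237)
E
```

```text
shift [157.9  47.7 -97.2] turn [-0.004  0.002 -0.   ] | pos [583.9  -7.6 163.2] F [-0.9  0.2 -0.2] w 61.6 grip 0.0 t 17.82 j [ 0.26  0.35 -0.16  0.   -1.06 -0.5 ]
```

View pics/s6.png

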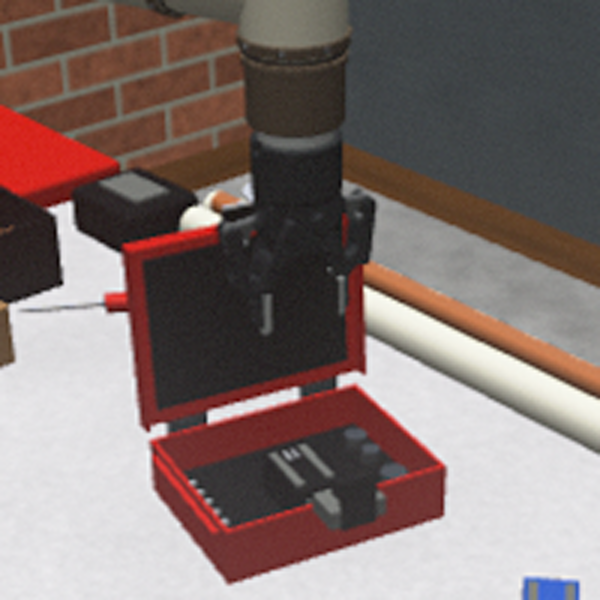

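The pack sits low and level in the pocket, with its grey rails at about (300,465) in the crop. Next I'll check the lid's mid-line against the bracket, then go up and over behind the lid with the fingers shut.

```bash
cat >> h.py <<'E'
H=np.array([603.5,91.7,70.]);CY=np.array([np.cos(1.3335),np.sin(1.3335),0]);CX=np.array([CY[1],-CY[0],0])
def rel():
    s=arm.read_state();d=np.array(s["position"])-H
    print("rel hinge x,y,z",round(d@CX,1),round(d@CY,1),round(d[2],1),"F",np.round(s["contact_force"],1),"Fy",round(float(np.dot(s["contact_force"],CY)),1),"t",round(s["clock"],2),"j",np.round(s["joints"],2))
E
python3 - <<'E'
from h import *
for z in(75,90):
    d=ray("top",[[349.8,234.8]],z)[0]-H;print("bracket",(d@CX).round(1),(d@CY).round(1))
b=up(cv2.imread("pics/top0.png")).astype(int)
# lid hinge-side / free edge points: red lid outline corners (crop1): free edge top-left, bottom
for uv in([[265.4,136.8]],[[273,139]]):
    d=ray("top",uv,248)[0]-H;print("lid corner if z=248",(d@CX).round(1),(d@CY).round(1))
rel()
E
```

```text
bracket 2.1 -194.5
bracket -0.8 -194.4
lid corner if z=248 115.5 10.6
lid corner if z=248 114.8 -4.8
rel hinge x,y,z 4.3 -101.2 93.2 F [-0.9  0.2 -0.2] Fy -0.1 t 17.82 j [ 0.26  0.35 -0.16  0.   -1.06 -0.5 ]
```

Call:
servo_tool([
  [[0,0,4,-55,-0.004,0.002,0],[0,0,4,-110,-0.004,0.002,0],[0,0,4,-165,-0.004,0.002,0],[0,-40,4,-170,-0.004,0.002,0],[0,-90,4,-170,-0.004,0.002,0],[0,-140,4,-170,-0.004,0.002,0],[0,-180,4,-170,-0.004,0.002,0],[0,-200,4,-170,-0.004,0.002,0],[0,-200,4,-170,-0.004,0.002,0],[0,-200,4,-170,-0.004,0.002,0]],
])

```text
clock: 19.08
position: [626.1, 186.6, 330.7]
ee_rot: [-0.618, 0.786, 0.001, -0.003]
contact_force: [-0.4, -0.5, 0.4]
gripper_width: 0.1
grasp_force: 0.0
```

```bash
python3 - <<'E'
from h import *
rel();go([0,0,0],-.237)
im=arm.get_image("side");cv2.imwrite("pics/s7.png",up(im[0:280,200:480],2)[...,::-1])
E
```

```text
rel hinge x,y,z -0.3 97.5 260.7 F [-0.4 -0.5  0.4] Fy -0.6 t 19.07 j [ 0.54  0.39  0.32 -0.   -1.51 -0.77]
shift [327.8 563.  334.3] turn [ 0.004 -0.003 -0.001] | pos [626.1 186.6 330.7] F [-0.4 -0.5  0.4] w 0.1 grip 0.0 t 19.07 j [ 0.54  0.39  0.32 -0.   -1.51 -0.77]
```

View pics/s7.png

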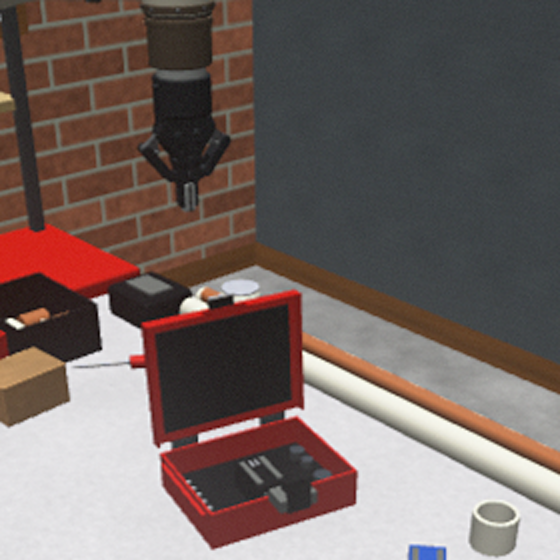

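The gripper is shut, behind and above the lid (fingertips at about (295,100) in the full picture). The pack's rails show in the case at (330,235), and the lid is about upright. I'll descend behind it.

Call:
servo_tool([
  [[0,0,0,40,0.004,-0.003,0],[0,0,0,80,0.004,-0.003,0],[0,0,0,105,0.004,-0.003,0],[0,20,0,110,0.004,-0.003,0],[0,40,0,110,0.004,-0.003,0],[0,55,0,110,0.004,-0.003,0],[0,55,0,110,0.004,-0.003,0],[0,55,0,110,0.004,-0.003,0]],
])

```text
clock: 20.12
position: [613.2, 134.0, 221.7]
ee_rot: [-0.618, 0.786, 0.0, 0.001]
contact_force: [0.1, 0.3, -0.6]
gripper_width: 0.2
grasp_force: 0.0
```

```bash
python3 -c "
from h import *
rel()"
```

```text
rel hinge x,y,z -0.5 43.4 151.7 F [ 0.1  0.3 -0.6] Fy 0.3 t 20.12 j [ 0.47  0.38  0.04 -0.   -1.23 -0.71]
```

Call:
servo_tool([
  [[0,14,0,0.5,0,0,0],[0,28,0,1.5,0,0,0],[0,41,0,2,0,0,0],[0,54,0,3,0,0,0],[0,68,0,6,0,0,0],[0,83,0,10.5,0,0,0],[0,97,0,16,0,0,0],[0,110,0,23.3,0,0,0],[0,110,0,23.3,0,0,0],[0,110,0,23.3,0,0,0]],
])

```text
clock: 21.38
position: [586.8, 27.1, 197.2]
ee_rot: [-0.618, 0.786, 0.0, -0.0]
contact_force: [0.5, 0.5, 0.4]
gripper_width: 0.0
grasp_force: 0.4
```

```bash
python3 - <<'E'
from h import *
rel()
im=arm.get_image("side");cv2.imwrite("pics/s8.png",up(im[60:280,220:440],3)[:600][...,::-1])
E
```

```text
rel hinge x,y,z -1.0 -66.7 127.2 F [0.5 0.5 0.4] Fy 0.6 t 21.38 j [ 0.32  0.33 -0.1  -0.   -1.14 -0.56]
```

View pics/s8.png

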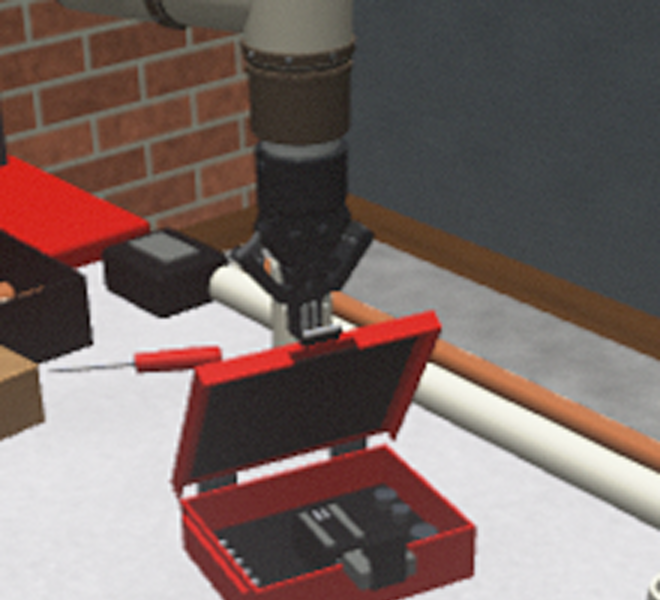

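The lid follows the fingertips at about 1 rad, with contact at the tongue root near (327,172) in the full picture. I'll keep following the arc.

Call:
servo_tool([
  [[0,12,0,7.5,0,0,0],[0,24,0,16.8,0,0,0],[0,34,0,27,0,0,0],[0,43.8,0,39,0,0,0],[0,52,0,52,0,0,0],[0,59,0,65,0,0,0],[0,62,0,72,0,0,0],[0,65,0,79,0,0,0],[0,65,0,79,0,0,0],[0,65,0,79,0,0,0]],
])

```text
clock: 22.68
position: [571.6, -35.8, 118.5]
ee_rot: [-0.619, 0.786, 0.0, 0.0]
contact_force: [-0.3, -0.2, 2.2]
gripper_width: 0.4
grasp_force: 0.9
```

```bash
python3 -c "
from h import *
rel();go([0,0,0],-.237)"
```

```text
rel hinge x,y,z -1.1 -131.5 48.5 F [-0.3 -0.2  2.2] Fy -0.3 t 22.68 j [ 0.22  0.37 -0.24 -0.   -0.95 -0.46]
shift [ 99.4 563.9 118.9] turn [0.001 0.001 0.   ] | pos [571.6 -35.8 118.5] F [-0.3 -0.2  2.2] w 0.4 grip 0.9 t 22.68 j [ 0.22  0.37 -0.24 -0.   -0.95 -0.46]
```

Call:
servo_tool([
  [[0,5,0,7,0,0,0],[0,9,0,13,0,0,0],[0,13,0,18,0,0,0],[0,15.5,0,21.5,0,0,0],[0,17,0,24,0,0,0],[0,17,0,24,0,0,0]],
])

```text
clock: 23.42
position: [567.8, -52.8, 94.4]
ee_rot: [-0.619, 0.786, 0.0, 0.0]
contact_force: [0.8, 2.5, 2.0]
gripper_width: -0.1
grasp_force: 1.0
```

Call:
servo_tool([
  [[0,0,0,1,0,0,0],[0,1,0,2,0,0,0],[0,1,0,2,0,0,0]],
])

```text
clock: 23.8
position: [567.6, -53.5, 92.5]
ee_rot: [-0.619, 0.786, 0.0, 0.0]
contact_force: [1.1, 1.4, 2.2]
gripper_width: -0.1
grasp_force: 1.0
```

Call:
servo_tool([
  [[0,0,0,1,0,0,0],[0,1,0,2,0,0,0],[0,1,0,2,0,0,0]],
])

```text
clock: 24.18
position: [567.3, -54.5, 90.4]
ee_rot: [-0.619, 0.786, 0.0, 0.0]
contact_force: [1.1, 2.6, 2.1]
gripper_width: 0.0
grasp_force: 1.0
```

Call:
servo_tool([
  [[0,0,0,1,0,0,0],[0,1,0,2,0,0,0],[0,1,0,2,0,0,0]],
])

```text
clock: 24.55
position: [567.0, -55.5, 88.4]
ee_rot: [-0.619, 0.786, 0.0, 0.0]
contact_force: [1.1, 1.8, 1.5]
gripper_width: -0.1
grasp_force: 1.1
```

Call:
servo_tool([
  [[0,0,0,1,0,0,0],[0,1,0,2,0,0,0],[0,1,0,2,0,0,0]],
])

```text
clock: 24.92
position: [566.8, -56.5, 86.4]
ee_rot: [-0.619, 0.786, 0.0, 0.0]
contact_force: [1.1, 1.7, 0.8]
gripper_width: 0.2
grasp_force: 1.1
```

Call:
servo_tool([
  [[0,0,0,1,0,0,0],[0,0,0,2,0,0,0],[0,0,0,2,0,0,0]],
])

```text
clock: 25.3
position: [566.7, -56.8, 84.5]
ee_rot: [-0.619, 0.786, 0.0, -0.0]
contact_force: [0.9, -0.4, 1.6]
gripper_width: -0.0
grasp_force: 1.1
```

Call:
servo_tool([
  [[0,0,0,1,0,0,0],[0,0,0,2,0,0,0],[0,0,0,2,0,0,0]],
])

```text
clock: 25.68
position: [566.7, -56.7, 82.4]
ee_rot: [-0.618, 0.786, 0.0, -0.0]
contact_force: [0.6, -0.8, 2.2]
gripper_width: -0.4
grasp_force: 1.1
```

Call:
servo_tool([
  [[0,0,0,1,0,0,0],[0,0,0,2,0,0,0],[0,0,0,2,0,0,0]],
])

```text
clock: 26.05
position: [566.7, -56.5, 80.3]
ee_rot: [-0.619, 0.786, 0.0, 0.0]
contact_force: [0.1, -1.4, 1.7]
gripper_width: 0.1
grasp_force: 1.2
```

Call:
servo_tool([
  [[0,0,0,1,0,0,0],[0,0,0,2,0,0,0],[0,0,0,2,0,0,0]],
])

```text
clock: 26.42
position: [566.8, -56.5, 78.4]
ee_rot: [-0.619, 0.786, 0.0, 0.0]
contact_force: [0.1, -1.3, 2.1]
gripper_width: 0.1
grasp_force: 1.2
```

Call:
servo_tool([
  [[0,0,0,1,0,0,0],[0,0,0,2,0,0,0],[0,0,0,2,0,0,0]],
])

```text
clock: 26.8
position: [566.8, -56.5, 76.4]
ee_rot: [-0.618, 0.786, 0.0, 0.0]
contact_force: [0.1, -1.2, 3.3]
gripper_width: -0.2
grasp_force: 1.2
```

Call:
servo_tool([
  [[0,0,0,0.5,0,0,0],[0,0,0,1,0,0,0],[0,0,0,1,0,0,0]],
])

```text
clock: 27.18
position: [566.9, -56.5, 75.5]
ee_rot: [-0.619, 0.786, 0.0, 0.0]
contact_force: [-0.4, -2.7, 3.0]
gripper_width: -0.2
grasp_force: 1.3
```

Call:
servo_tool([
  [[0,0,0,0.5,0,0,0],[0,0,0,1,0,0,0],[0,0,0,1,0,0,0]],
])

```text
clock: 27.55
position: [566.9, -56.5, 74.5]
ee_rot: [-0.619, 0.786, 0.0, 0.0]
contact_force: [-0.0, -1.1, 2.3]
gripper_width: -0.1
grasp_force: 1.3
```

Call:
servo_tool([
  [[0,0,0,0.5,0,0,0],[0,0,0,1,0,0,0],[0,0,0,1,0,0,0]],
])

```text
clock: 27.92
position: [566.9, -56.4, 73.5]
ee_rot: [-0.619, 0.786, 0.0, 0.0]
contact_force: [-0.0, -1.8, 3.0]
gripper_width: -0.1
grasp_force: 1.3
```

Call:
servo_tool([
  [[0,0,0,0.5,0,0,0],[0,0,0,1,0,0,0],[0,0,0,1,0,0,0]],
])

```text
clock: 28.3
position: [566.9, -56.5, 72.5]
ee_rot: [-0.619, 0.786, 0.0, 0.0]
contact_force: [-0.9, -0.8, 3.0]
gripper_width: -0.0
grasp_force: 1.3
```

Call:
servo_tool([
  [[0,0,0,0.5,0,0,0],[0,0,0,1,0,0,0],[0,0,0,1,0,0,0]],
])

```text
clock: 28.68
position: [566.9, -56.5, 71.5]
ee_rot: [-0.619, 0.786, 0.0, 0.0]
contact_force: [-0.3, -1.7, 3.0]
gripper_width: 0.3
grasp_force: 1.3
```

Call:
servo_tool([
  [[0,0,0,0.5,0,0,0],[0,0,0,1,0,0,0],[0,0,0,1,0,0,0]],
])

```text
clock: 29.05
position: [566.9, -56.5, 70.5]
ee_rot: [-0.619, 0.786, 0.0, 0.0]
contact_force: [-0.9, -1.4, 2.6]
gripper_width: 0.2
grasp_force: 1.4
```

Call:
servo_tool([
  [[0,0,0,0.5,0,0,0],[0,0,0,1,0,0,0],[0,0,0,1,0,0,0]],
])

```text
clock: 29.42
position: [566.9, -56.4, 69.5]
ee_rot: [-0.619, 0.786, 0.0, 0.0]
contact_force: [-1.0, -1.7, 3.2]
gripper_width: 0.0
grasp_force: 1.4
```

```bash
python3 - <<'E'
from h import *
rel()
im=arm.get_image("side")[...,::-1];cv2.imwrite("pics/s9.png",im)
# predicted lid outer corners (right-front and left-front) at theta, against red mask silhouette
for th in(-.05,0,.05,.1,.15):
    u=-CY*np.cos(th)+np.array([0,0,np.sin(th)]);n=CY*np.sin(th)+np.array([0,0,np.cos(th)])
    P=[H+sx*115*CX+178*u+4*n for sx in(-1,1)]+[H+sx*115*CX+178*u-4*n for sx in(-1,1)]
    print(th,proj("side",P).round(1).tolist())
for u in (300,315,365,372): 
    col=im[180:300,u].astype(int); print(u,[(180+i,*c) for i,c in enumerate(col) if 30<i<95][::2])
E
```

```text
rel hinge x,y,z -0.8 -152.6 -0.5 F [-1.  -1.7  3.2] Fy -1.9 t 29.43 j [ 0.18  0.43 -0.31 -0.   -0.84 -0.42]
-0.05 [[301.9, 256.0], [379.5, 232.7], [302.0, 258.5], [379.3, 235.1]]
0 [[301.8, 253.1], [379.6, 229.9], [301.9, 255.7], [379.5, 232.4]]
0.05 [[301.5, 250.2], [379.7, 227.0], [301.8, 252.8], [379.6, 229.6]]
0.1 [[301.2, 247.1], [379.6, 224.0], [301.5, 249.9], [379.7, 226.7]]
0.15 [[300.9, 243.9], [379.5, 221.0], [301.2, 246.8], [379.6, 223.7]]
300 [(211, np.int64(222), np.int64(221), np.int64(222)), (213, np.int64(228), np.int64(225), np.int64(219)), (215, np.int64(59), np.int64(63), np.int64(202)), (217, np.int64(50), np.int64(55), np.int64(205)), (219, np.int64(48), np.int64(53), np.int64(205)), (221, np.int64(49), np.int64(53), np.int64(203)), (223, np.int64(49), np.int64(54), np.int64(203)), (225, np.int64(45), np.int64(49), np.int64(200)), (227, np.int64(47), np.int64(50), np.int64(203)), (229, np.int64(48), np.int64(52), np.int64(204)), (231, np.int64(51), np.int64(54), np.int64(186)), (233, np.int64(51), np.int64(53), np.int64(196)), (235, np.int64(50), np.int64(53), np
[... 5129 characters left out ...]
 np.int64(48), np.int64(108)), (249, np.int64(50), np.int64(49), np.int64(109)), (251, np.int64(51), np.int64(51), np.int64(110)), (253, np.int64(88), np.int64(89), np.int64(134)), (255, np.int64(225), np.int64(223), np.int64(223)), (257, np.int64(217), np.int64(214), np.int64(216)), (259, np.int64(214), np.int64(211), np.int64(214)), (261, np.int64(221), np.int64(220), np.int64(221)), (263, np.int64(218), np.int64(213), np.int64(213)), (265, np.int64(216), np.int64(212), np.int64(215)), (267, np.int64(221), np.int64(220), np.int64(220)), (269, np.int64(223), np.int64(222), np.int64(223)), (271, np.int64(219), np.int64(218), np.int64(219)), (273, np.int64(221), np.int64(218), np.int64(220))]
```

```bash
python3 - <<'E'
from h import *
def at(u,dy,z):
    P=proj("side",[H+sx*100*CX+dy*CY+np.array([0,0,z-70]) for sx in(-1,1)])
    return np.interp(u,P[:,0],P[:,1]).round(1)
for u in(308,330,365,372):print(u,"table",at(u,-174,0),"rim",at(u,-174,56),"lid z66",at(u,-178,66),"74",at(u,-178,74),"86",at(u,-178,86),"97",at(u,-176,97))
im=cv2.imread("pics/s9.png")
for u in(308,372):print(u,im[208:275,u,2].tolist())
for v in(215,222): print(v,[(int(b),int(r)) for b,r in zip(im[v,280:385:3,0],im[v,280:385:3,2])])
E
```

```text
308 table 273.8 rim 256.1 lid z66 253.9 74 251.3 86 247.3 97 243.2
330 table 266.9 rim 249.5 lid z66 247.3 74 244.7 86 240.8 97 236.7
365 table 255.8 rim 238.9 lid z66 236.8 74 234.3 86 230.5 97 226.5
372 table 253.6 rim 236.8 lid z66 234.6 74 232.2 86 228.4 97 224.5
308 [222, 222, 223, 221, 212, 202, 202, 203, 203, 203, 202, 205, 204, 205, 204, 203, 203, 204, 200, 204, 205, 204, 204, 201, 205, 204, 205, 205, 204, 203, 194, 175, 197, 204, 207, 181, 134, 122, 124, 124, 126, 128, 113, 74, 58, 60, 52, 109, 151, 127, 105, 109, 111, 108, 109, 108, 108, 110, 109, 110, 109, 111, 110, 111, 107, 100, 195]
372 [221, 221, 223, 223, 223, 223, 226, 223, 212, 203, 205, 203, 207, 200, 204, 208, 189, 142, 121, 123, 123, 123, 120, 118, 106, 103, 102, 98, 182, 150, 107, 108, 106, 108, 110, 109, 109, 106, 110, 108, 109, 109, 108, 110, 107, 134, 207, 223, 219, 216, 211, 214, 218, 221, 217, 213, 215, 215, 216, 220, 222, 223, 221, 219, 218, 220, 223]
215 [(220, 219), (220, 218), (224, 223), (229, 228), (160, 153), (117, 98), (98, 187), (44, 202), (42, 203), (43, 201), (48, 203), (45, 204), (46, 205), (48, 204), (43, 201), (47, 43), (43, 47), (50, 55), (47, 52), (44, 53), (44, 49), (44, 42), (41, 162), (41, 189), (39, 202), (41, 166), (44, 204), (46, 204), (44, 202), (38, 202), (129, 211), (228, 224), (222, 221), (223, 223), (221, 220)]
222 [(53, 211), (54, 204), (53, 204), (49, 186), (51, 205), (50, 203), (49, 203), (49, 205), (49, 205), (48, 206), (47, 205), (50, 206), (45, 203), (47, 204), (44, 204), (47, 205), (39, 203), (39, 139), (46, 54), (97, 99), (85, 88), (39, 176), (43, 204), (43, 203), (45, 204), (39, 201), (46, 202), (45, 204), (42, 174), (43, 177), (42, 173), (48, 204), (47, 206), (34, 187), (218, 220)]
```

```bash
python3 - <<'E'
from h import *
im=cv2.imread("pics/s9.png")
print("tcp px",proj("side",[arm.read_state()["position"]]).round(1),"if 25 higher",proj("side",[np.array(arm.read_state()["position"])+[0,0,25]]).round(1))
hsv=im.astype(int);lab=np.full(im.shape[:2],'.');B,G,R=[hsv[...,i] for i in range(3)]
lab[(R>150)&(G<90)]='R';lab[(R<=150)&(R>90)&(G<70)]='r';lab[(R<=90)]='#';lab[(B>75)&(R>75)&(R<150)&(abs(R-B)<25)]='g'
for v in range(196,272,2):print(v,''.join(lab[v,296:384]))
E
```

```text
tcp px [[337.1 238. ]] if 25 higher [[337.1 230. ]]
196 ................ggggggggg#######################################ggg#gggggg..............
198 .................gggggggggg#############################ggg#####......gggggggg..........
200 .....................gggggg####################################...........gggggggg......
202 ...................ggggg####gg###############################g...............gggggggg...
204 .................g#gggg#####...g############################.....................ggggggg
206 ...................g######ggg....##########################R.........................ggg
208 ....................g#######.RRRRr#######################rRRRRR.........................
210 ......................r######rRRRR######################RRRRRRRRRR......................
212 ..............RRRRRRRRRRr######rRRr####################rRRRRRRRRRRRRR...................
214 .g.....RRRRRRRRRRRRRRRRRRRR##########################rRRRRRRRRRRRRRRRRRR................
216 RRRRRRRRRRRRRRRRRRRRRRRRRRRRRr##################RRRRRRRRRRRRRRRRRRRRRRRRRRR.............
218 RRRRRRRRRRRRRRRRRRRRR
[... 1785 characters left out ...]
rrrrr##r####rrrrrrrrrrrrrrrr.....................
258 rrrrrrrrrrrrrrrrrrrrrrrrrrrrrrrrrrrrrrrrrrrrrrrrrrrrrrrrrrrrr...........................
260 rrrrrrrrrrrrrrrrrrrrrrrrrrrrrrrrrrrrrrrrrrrrrrrrrrrrrr..................................
262 .rrrrrrrrrrrrrrrrrrrrrrrrrrrrrrrrrrrrrrrrrrrrrrr........................................
264 ...rrrrrrrrrrrrrrrrrrrrrrrrrrrrrrrrrrrrrrr..............................................
266 ....rrrrrrrrrrrrrrrrrrrrrrrrrrrrrrr.....................................................
268 .....grrrrrrrrrrrrrrrrrrrrrrr...........................................................
270 ........rrrrrrrrrrrrrrr.................................................................
```

The image puts the fingertip at (336,231), which fits z≈94, but the state says 69.5. I'll take a fresh picture and check both against each other before pressing further.

```bash
python3 - <<'E'
from h import *
a=cv2.imread("pics/s9.png").astype(int);b=arm.get_image("side")[...,::-1];cv2.imwrite("pics/s10.png",b)
d=np.abs(a-b).max(2);print("diff px",(d>40).sum())
s=arm.read_state();print(s["clock"],np.round(s["position"],1),np.round(s["joints"],3),np.round(s["joint_efforts"],1),np.round(s["wrist_torque"],2),np.round(s["contact_force"],1))
print("s8 tcp pred",proj("side",[[586.8,27.1,197.2]]).round(1),"s7",proj("side",[[626.1,186.6,330.7]]).round(1),"s6",proj("side",[[583.9,-7.6,163.2]]).round(1))
t=arm.get_image("top")[...,::-1];cv2.imwrite("pics/t10.png",t)
B,G,R=[t[...,i].astype(int) for i in range(3)]
lab=np.full(t.shape[:2],'.');lab[(R>110)&(G<80)]='R';lab[R<=110]='#';lab[(B>75)&(R>75)&(R<150)&(abs(R-B)<25)]='g'
for v in range(165,290,4):print(v,''.join(lab[v,235:372:2]))
print("lid front corners top view th=0,.13",[proj("top",[H+sx*115*CX+178*(-CY*np.cos(th)+np.array([0,0,np.sin(th)]))+np.array([0,0,4]) for sx in(-1,1)]).round(1).tolist() for th in(0,.13)])
E
```

```text
diff px 1
29.525 [566.9 -56.4  69.5] [ 0.185  0.426 -0.307 -0.001 -0.837 -0.421] [  0.9 -36.   14.5   2.7   0.2  -0. ] [-0.5   0.11 -0.01] [-1.2 -1.2  3. ]
s8 tcp pred [[321.5 181.8]] s7 [[293.9 113.8]] s6 [[329.4 198.2]]
165 ...........................................gg############ggg.........
169 ......................RRRRRRRR..........gg##################gg.......
173 .....................RRRRRRRRRRRRRRRRRRR######################g......
177 ..................gg#RRRRRRRR....gggggg########################g.....
181 ..........ggg###gggggggggggggggggg...g##########################g....
185 ggggggggggggg###ggggggg..............g##########################g....
189 ggggggggg...g###gg...................g##########################g....
193 .............###gg...................g#########################gg....
197 ggg..........g##gg....................g##############gg########g.....
201 gggggg.......g##gg.....................g#######################g.....
205 gggggggg......g##gg.....................g###################gg#g.....
209 gggggggggg....g#ggg......................gg###############gg
[... 894 characters left out ...]
...
261 gggggggggggggg##RRRRRRRRRRRRRRRRRRRRRRRRRRRRRRRRRRR..................
265 ggggggggggggggg#RRRRRRRRRRRRRRRRRRRRRRRRRRRRRRRRRR...................
269 ggggggggggggggg##..RRRRRRRRRRRRRRRRRRRRRRRRRRRRRRR...................
273 gggggggggggggggggg........RRRRRRRRRRRRRRRRRRRRRRR....................
277 gggggggggggggggg#g.................RRRRRRRRRRRRRR....................
281 gggggggggggggggg#g.........................RRRRR.....................
285 ggggggggggggggggggg..................................................
289 ggggggggggggggggg#g..................................................
lid front corners top view th=0,.13 [[[329.6, 284.6], [354.5, 185.0]], [[329.1, 283.4], [354.5, 181.9]]]
```

```bash
python3 - <<'E'
from h import *
for z in(46,50,60,70):print(z,proj("side",[[583.1,-8.3,z]]).round(1))
print("s1",proj("side",[[478.9,-302,75.7],[478.9,-302,88.7],[478.9,-302,100]]).round(1))
d=ray("side",[[336.5,231]],94)[0]-H;print("tip on lid",(d@CX).round(1),(d@CY).round(1))
E
```

```text
46 [[330.  235.8]]
50 [[330.  234.6]]
60 [[329.9 231.5]]
70 [[329.9 228.4]]
s1 [[380.1 294.7]
 [380.3 290.2]
 [380.5 286.2]]
tip on lid -4.0 -155.6
```

The battery top reads z≈48, so it is seated in the pocket. The fingertip offset from the stated TCP has been there since the start, and in the image the lid still stands open at about 0.13 rad with the tip on lid_press. I'll keep going down under force watch.

Call:
servo_tool([
  [[0,0,0,0.7,0,0,0],[0,0,0,1.4,0,0,0],[0,0,0,2,0,0,0]],
])

```text
clock: 29.95
position: [566.9, -56.5, 67.5]
ee_rot: [-0.619, 0.786, 0.0, 0.0]
contact_force: [-0.7, -2.4, 3.1]
gripper_width: 0.2
grasp_force: 1.6
```

Call:
servo_tool([
  [[0,0,0,0.7,0,0,0],[0,0,0,1.4,0,0,0],[0,0,0,2,0,0,0]],
])

```text
clock: 30.32
position: [566.9, -56.5, 65.5]
ee_rot: [-0.619, 0.786, 0.0, 0.0]
contact_force: [-0.5, -2.4, 2.9]
gripper_width: -0.1
grasp_force: 1.6
```

Call:
servo_tool([
  [[0,0,0,0.7,0,0,0],[0,0,0,1.4,0,0,0],[0,0,0,2,0,0,0]],
])

```text
clock: 30.7
position: [566.9, -56.5, 63.5]
ee_rot: [-0.619, 0.786, 0.0, 0.0]
contact_force: [0.2, -1.6, 4.1]
gripper_width: 0.3
grasp_force: 1.6
```

Call:
servo_tool([
  [[0,0,0,0.7,0,0,0],[0,0,0,1.4,0,0,0],[0,0,0,2,0,0,0]],
])

```text
clock: 31.08
position: [566.9, -56.5, 61.8]
ee_rot: [-0.619, 0.786, 0.0, 0.0]
contact_force: [-2.3, -1.6, 6.4]
gripper_width: 0.2
grasp_force: 3.2
```

The wedge force has begun, so I'll use 1 mm steps.

Call:
servo_tool([
  [[0,0,0,0.5,0,0,0],[0,0,0,1,0,0,0],[0,0,0,1,0,0,0]],
])

```text
clock: 31.45
position: [566.9, -56.6, 61.5]
ee_rot: [-0.619, 0.786, -0.0, 0.0]
contact_force: [-2.7, -1.0, 8.9]
gripper_width: 0.1
grasp_force: 4.1
```

Call:
servo_tool([
  [[0,0,0,0.5,0,0,0],[0,0,0,1,0,0,0],[0,0,0,1,0,0,0]],
])

```text
clock: 31.82
position: [567.0, -56.6, 61.2]
ee_rot: [-0.619, 0.786, -0.0, 0.0]
contact_force: [-3.5, -1.4, 10.9]
gripper_width: 0.2
grasp_force: 5.7
```

Call:
servo_tool([
  [[0,0,0,0.5,0,0,0],[0,0,0,1,0,0,0],[0,0,0,1,0,0,0]],
])

```text
clock: 32.2
position: [567.0, -56.7, 60.6]
ee_rot: [-0.619, 0.785, -0.0, 0.0]
contact_force: [-4.4, -1.5, 13.1]
gripper_width: 0.2
grasp_force: 6.8
```

Call:
servo_tool([
  [[0,0,0,0.5,0,0,0],[0,0,0,1,0,0,0],[0,0,0,1,0,0,0]],
])

```text
clock: 32.58
position: [567.0, -56.7, 59.8]
ee_rot: [-0.619, 0.785, -0.0, 0.0]
contact_force: [-4.0, -1.7, 15.0]
gripper_width: -0.2
grasp_force: 7.5
```

```bash
python3 - <<'E'
from h import *
rel()
im=arm.get_image("side")[...,::-1];cv2.imwrite("pics/s11.png",im)
for u in(308,372):print(u,im[222:262,u,2].tolist())
E
```

```text
rel hinge x,y,z -0.6 -152.9 -10.2 F [-4.  -1.7 15. ] Fy -2.6 t 32.58 j [ 0.18  0.44 -0.32  0.   -0.81 -0.42]
308 [205, 205, 205, 207, 205, 207, 206, 205, 206, 206, 208, 205, 206, 206, 208, 208, 208, 207, 205, 182, 167, 198, 207, 207, 212, 161, 118, 118, 118, 120, 121, 121, 81, 109, 154, 126, 108, 111, 110, 111]
372 [205, 207, 206, 208, 206, 212, 169, 121, 115, 120, 115, 117, 113, 103, 182, 150, 107, 107, 107, 107, 107, 110, 107, 109, 109, 108, 109, 107, 109, 106, 107, 135, 208, 222, 219, 215, 213, 214, 218, 220]
```

The lid edge now reads z≈86 (0.07 rad) at 15 N and is still wedging. I'll continue slowly.

Call:
servo_tool([
  [[0,0,0,0.4,0,0,0],[0,0,0,0.8,0,0,0],[0,0,0,0.8,0,0,0]],
])

```text
clock: 33.0
position: [567.0, -56.8, 59.2]
ee_rot: [-0.619, 0.785, -0.0, 0.0]
contact_force: [-4.9, -1.6, 16.0]
gripper_width: 0.3
grasp_force: 7.9
```

Call:
servo_tool([
  [[0,0,0,0.4,0,0,0],[0,0,0,0.8,0,0,0],[0,0,0,0.8,0,0,0]],
])

```text
clock: 33.38
position: [567.0, -56.8, 58.7]
ee_rot: [-0.619, 0.785, -0.0, 0.0]
contact_force: [-5.6, -2.8, 18.0]
gripper_width: -0.2
grasp_force: 8.5
```

Call:
servo_tool([
  [[0,0,0,0.4,0,0,0],[0,0,0,0.6,0,0,0],[0,0,0,0.6,0,0,0]],
])

```text
clock: 33.75
position: [567.0, -56.9, 58.3]
ee_rot: [-0.619, 0.785, -0.001, 0.0]
contact_force: [-5.8, -0.9, 18.2]
gripper_width: -0.1
grasp_force: 9.0
```

Call:
servo_tool([
  [[0,0,0,0.4,0,0,0],[0,0,0,0.6,0,0,0],[0,0,0,0.6,0,0,0]],
])

```text
clock: 34.12
position: [567.0, -56.9, 57.8]
ee_rot: [-0.619, 0.785, -0.001, 0.0]
contact_force: [-5.7, -1.1, 18.6]
gripper_width: -0.1
grasp_force: 9.4
```

Call:
servo_tool([
  [[0,0,0,0.4,0,0,0],[0,0,0,0.6,0,0,0],[0,0,0,0.6,0,0,0]],
])

```text
clock: 34.5
position: [567.0, -57.0, 57.4]
ee_rot: [-0.619, 0.785, -0.001, 0.0]
contact_force: [-6.3, -1.1, 20.2]
gripper_width: 0.3
grasp_force: 10.0
```

Call:
servo_tool([
  [[0,0,0,0.3,0,0,0],[0,0,0,0.5,0,0,0],[0,0,0,0.5,0,0,0]],
])

```text
clock: 34.88
position: [567.0, -57.0, 57.1]
ee_rot: [-0.619, 0.785, -0.001, 0.0]
contact_force: [-6.8, -1.7, 21.2]
gripper_width: -0.6
grasp_force: 10.3
```

Call:
servo_tool([
  [[0,0,0,0.3,0,0,0],[0,0,0,0.5,0,0,0],[0,0,0,0.5,0,0,0]],
])

```text
clock: 35.25
position: [566.8, -57.1, 54.9]
ee_rot: [-0.619, 0.786, -0.0, 0.0]
contact_force: [-2.4, -4.5, 10.2]
gripper_width: 0.2
grasp_force: 4.8
```

Click: the tip dropped 2.2 mm and the force fell from 21 to 10 N. I'll back off now.

Call:
servo_tool([
  [[0,0,0,-3,0,0,0],[0,0,0,-6,0,0,0],[0,0,0,-12,0,0,0],[0,0,0,-30,0,0,0],[0,0,0,-60,0,0,0],[0,0,0,-100,0,0,0],[0,0,0,-150,0,0,0],[0,0,0,-150,0,0,0],[0,0,0,-150,0,0,0]],
])

```text
clock: 36.38
position: [566.4, -56.2, 202.7]
ee_rot: [-0.618, 0.786, 0.001, 0.0]
contact_force: [-0.7, 0.7, -0.2]
gripper_width: 0.3
grasp_force: 0.0
```

```bash
python3 - <<'E'
from h import *
rel()
im=arm.get_image("side")[...,::-1];cv2.imwrite("pics/s12.png",im)
for u in(308,372):print(u,im[222:262,u,2].tolist())
E
```

```text
rel hinge x,y,z -1.3 -152.5 132.7 F [-0.7  0.7 -0.2] Fy 0.5 t 36.38 j [ 0.18  0.29 -0.14 -0.   -1.14 -0.42]
308 [210, 207, 210, 210, 210, 209, 209, 207, 208, 209, 209, 208, 210, 211, 209, 210, 210, 211, 209, 208, 197, 170, 182, 206, 212, 210, 216, 162, 118, 114, 114, 115, 115, 124, 157, 130, 106, 108, 109, 111]
372 [207, 211, 211, 210, 209, 210, 211, 215, 161, 115, 113, 112, 114, 111, 147, 129, 112, 108, 110, 111, 107, 109, 107, 111, 108, 110, 110, 110, 107, 108, 107, 139, 208, 222, 221, 214, 213, 212, 218, 219]
```

The lid stays shut with the arm clear: its edge is at z≈80, about 0.035 rad, within the shut tolerance. I'll hand in.

```bash
python3 -c "
from bench import arm
print(arm.job_done())"
```

```text
the job is handed in; nothing more can be done
None
```

The battery pack is in its pocket and the lid is latched and staying shut by itself; it clicked at about 21 N and I backed off at once, handing in at about 36 s. One slip: a wrong-sign move early on pushed the gripped pack briefly toward the table at a force I did not read, after which I set it down and regrasped it.

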